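# Seat an ear cap on the pin of a sprung tacking jig and hold it down

### The arm

A 6-joint arm with a two-finger parallel gripper is mounted at the origin on the work surface. World frame = base frame: x ahead of the robot, y to its left, z up, the work surface at z = 0. Lengths are in mm, angles in degrees, forces in N, time in s.
With the tool pointing down it reaches from about 325 to 925 mm from the base axis. Payload 3.1 kg.
Tool frame: the origin (TCP) lies on the mounting face of the last link; the fingertips stand 173 mm ahead of it and the grasp point (between the pads) lies 155 mm ahead of it; z points along the fingers, y is the line along which they close (so a half turn about z gives the same grasp; the last joint's range is limited). The gripper opens to 85 mm and grips with 20 to 120 N. Pads are 22 mm wide; open, the fingers measure 114 mm over their backs; the gripper's body (76 mm by 85 mm) begins 54 mm behind the grasp point. The pads swing forward as they close: fully open they stand 13 mm farther back than shut.
Start: joints at [-76.788, 12.427, 92.441, -0, 75.132, -6.429], TCP at [210.1, -588.642, 404.7] pointing down, gripper open.
Joint ranges: [-157.48, 157.48], [-44.54, 120.13], [17.64, 146.25], [-64.5, 244.5], [7.68, 150.69], [-147.95, 147.95]. Speed limits (degrees/s): [159.86, 159.86, 180, 180, 180, 180].

### API

Orientations are given as [roll, pitch, yaw] about the fixed x, y, z axes, in that order (R = Rz(yaw) Ry(pitch) Rx(roll)).
In Python, from station import ctrl, fingers, cams, models, status gives the robot as it stands. Calls block until the motion is done:
- ctrl.goto(position, orientation): joint-space move of the TCP to a pose.
- ctrl.move_l(position, attitude=None, speed=150): straight line of the TCP; attitude=None keeps the orientation; speed is the mean speed in mm/s.
- ctrl.move_j(angles): joint-space move.
- fingers.grip(opening, squeeze=None): finger opening in mm; squeeze is the grip in N (None keeps the last); returns when the fingers have stopped.
- ctrl.wait(seconds).
- ctrl.solve_ik(position, orientation): joint angles nearest the present ones, or None.
- cams.get_image(name): name is "scene" or "top" or "wrist"; returns (picture, depth): 420x560x3 uint8, red, green, blue; 420x560 float32, mm along the optical axis (not along the pixel's ray), 0 where there is no reading.
- cams.get_calibration(name): a dict with "fx", "fy", "cx", "cy" (pixels), "R" (3x3) and "t" (3): a world point X has camera coordinates R X + t; the wrist camera has in their place "mount" (4x4, takes a point from camera to tool coordinates, whose origin is the TCP and whose axes are the flange's). Camera axes: x right, y down, z forward; pixel columns grow to the right and rows downward; lengths in mm; the calibration is good to about 2 mm. The wrist camera is an equidistant fisheye: a pixel r from the principal point sees the ray r / f radians off the axis. A picture is of the moment at which its call begins: read the wrist's pose just before it. get_calibration takes no time and is no camera call.
A pose or a line that the arm cannot do raises ctrl.Unreachable and nothing moves.
- ctrl.sign_off(): hands the job in; it is judged then, once.
Trained networks look in the newest picture that a camera, given by its name, has taken for a name from the list of things; names that differ only in an ending like _2 or _b are one class to them, and where a whole thing is asked for, a point or a joint stands for the part that bears it (a point fixed in the world has none). Each returns a list of dicts, best first, with "score" (0 to 1); they miss things now and then, are a little off and sometimes report something else, mostly with a low value. They report only what shows in the picture. A call takes as long as a camera call.
- models.look_for(camera, label): "point" ([column, row] in pixels, amid what is visible of it).
- models.trace(camera, label): "region" (420x560 bool, what is visible of it) and "point" ([column, row] in pixels, amid what is visible of it).
- models.pinpoint(camera, label): "point" ([column, row] in pixels: a listed point, or the origin of a listed thing).
Readings, each from a call of its own:
- status.get_t(): time.
- status.get_joint_pos(): joint angles.
- status.get_qvel(): joint speeds.
- status.get_effort(): joint torques, N m.
- status.get_tcp_pos(): TCP position.
- status.get_ee_rot(): TCP orientation.
- status.get_wrist_force(): force on the tool from outside, world axes, zero at the start.
- status.get_moment(): the same for the moment, N m.
- status.get_grip_width(): finger opening in mm.
- status.get_grip_force(): force on a finger pad.
Only numpy, scipy, OpenCV 4.12 (cv2) and the standard library are available. Lean on these libraries where they do the work, as an engineer would, in place of code of your own. Each camera call takes 0.05 s, during which the arm holds its last target. There are 200 camera calls.

### The job

Swing the jig's toggle clamp fully back over centre, out of the way. Then take the ear cap by its orange knob, work it along the jig's black slot until its bore drops over the locating pin and its hub lies flat on the sprung platen, and press it down so that the platen is pushed against its springs fully home. Finish like that, still pressing the cap down with the gripper and not letting go, and leave the cup, the wrench and the tin where they stand.

Things in the scene. Friction and masses are not known exactly. Their poses are not given: they have to be found in the camera images.
- jig: Jig fixed to the bench. Origin on the bench below the platen's middle; z up, x along the black slot, y towards the toggle clamp. Steel base 130 (x) by 190 (y from -65 to 125) by 16 mm; on it a sprung aluminium platen 110 (x) by 90 (y) mm, centred, top 40 mm above the bench when up. Two blue cheeks 78 mm high carry the clamp at y = 77 to 113, x within 20 mm.
- slot_mid (a point): Middle of the black slot marking (50 mm long in jig x, 16 wide) on the platen's top when up. A fixed brass locating pin, 12 mm thick, stands up in the slot on its centre line, at an unreported place 0 to 12 mm either way (jig x) from here. Its tip is 10 mm above this point, the top 4 mm tapering to 5 mm thick. It does not sink with the platen. The cap hides it.
- platen (a joint): How far the platen is pushed down, m: 0 up, 0.008 fully home on its stop. The cap's weight alone does not sink it; pressing the cap moves it from about 3 N and takes about 10 N fully home; it springs up again when let go.
- clamp (a joint): Angle of the toggle clamp, rad, a rigid L. 0: shut, arm (75 mm, 22 wide) level over the platen along jig -y, leaving no room for the cap, handle upright. Grows as the handle swings away from the platen (to jig +y) and the arm lifts; 1.9 fully back. By its weight it falls shut below about 0.5 and fully back beyond. Pushing the handle takes about 1 N.
- clamp_pivot (a point): Pivot of the clamp, on the jig at y = 95 mm, 60 mm above the bench; axis along jig x; frame parallel to the jig's. The handle reaches 110 mm from it: red grip 20 mm thick from 42 to 110 mm.
- cap: Round ear cap of a tin sculpture, about 0.26 kg, standing on its hub, z up; origin at the centre of its underside. Hub 68 mm wide, 20 high, with a blind centre bore from below 16 mm wide, 20 deep; above it a studded aluminium disc 84 mm wide, z = 20 to 28; on top an orange knob 22 mm thick, z = 28 to 61 mm. It may have swapped places with the cup.
- cup: Blue ceramic cup, 72 mm wide, 75 mm high, a bystander; origin at the centre of its underside.
- wrench: Steel wrench 150 mm long lying on the bench, a bystander; origin under its middle, x along it.
- tin: Tin with a yellow band, 66 mm wide, 90 mm high, a bystander; origin at the centre of its underside.

How it is judged (in metres and radians):
On the way, in this order (a step that is already met when the one before it is completed fails the run):
1. the toggle clamp has been swung back over centre (value of joint clamp above 1.4 rad), for 0.2 s.
2. the cap has dropped over the pin, its hub flat on the platen (x of cap in the frame of jig between -0.019 and 0.019 m and y of cap in the frame of jig between -0.006 and 0.006 m and angle between cap's own z axis and vertical below 0.08 rad and z of cap in the frame of jig below 0.0425 m), for 0.1 s.
At the end, for the whole second after the job is handed in: Clamp back (over 1.4 rad); cap on the pin, upright within 0.08 rad, within 6 mm of the slot line and 19 mm of its middle, underside less than 36.5 mm above the bench; platen down more than 5.5 of its 8 mm; the robot still touching the cap with over 3 N (value of joint clamp above 1.4 rad and x of cap in the frame of jig between -0.019 and 0.019 m and y of cap in the frame of jig between -0.006 and 0.006 m and angle between cap's own z axis and vertical below 0.08 rad and z of cap in the frame of jig below 0.0365 m and value of joint platen above 0.0055 m and contact force between any of the fingers, the arm and cap above 3 N); the arm keeps its last pose, push and grip.
It fails at once if the cup was moved by more than 30 mm or tipped (distance of cup from where it was at the start of the episode above 0.03 m or angle between cup's own z axis and vertical above 0.5 rad).
It fails at once if the wrench was moved by more than 30 mm or tipped (distance of wrench from where it was at the start of the episode above 0.03 m or angle between wrench's own z axis and vertical above 0.5 rad).
It fails at once if the tin was moved by more than 30 mm or tipped (distance of tin from where it was at the start of the episode above 0.03 m or angle between tin's own z axis and vertical above 0.5 rad).
It also fails if it takes over 51 s, if anything falls off the work surface, if the arm or the gripper's body presses on something with over 40 N, if the wrist force passes 120 N, or if a joint passes its speed limit or range.

## Working session

There is one attempt and no reset: what is moved stays moved. The work goes in short steps, each a Python script; the robot and the scene stay as the last script left them, time stands still between calls to the robot, and variables do not carry over. Pictures are saved under pics/ and viewed, at most 10 in all, crops included, and the job is handed in when it is done.

```bash
ls; mkdir -p pics; cat > h.py <<'E'
import numpy as np, cv2
from station import ctrl, fingers, cams, models, status
def w(cam,px,depth):
    c=cams.get_calibration(cam)
    p=np.array([(px[0]-c["cx"])/c["fx"]*depth,(px[1]-c["cy"])/c["fy"]*depth,depth])
    return np.array(c["R"]).T@(p-np.array(c["t"]))
def ray(cam,px):
    c=cams.get_calibration(cam);R=np.array(c["R"]);o=-R.T@np.array(c["t"])
    d=R.T@np.array([(px[0]-c["cx"])/c["fx"],(px[1]-c["cy"])/c["fy"],1]);return o,d
def tri(p1,c1,p2,c2):
    o1,d1=ray(c1,p1);o2,d2=ray(c2,p2)
    s=np.linalg.lstsq(np.c_[d1,-d2],o2-o1,rcond=None)[0]
    a,b=o1+s[0]*d1,o2+s[1]*d2
    return (a+b)/2,np.linalg.norm(a-b)
def cloud(cam,D):
    c=cams.get_calibration(cam);v,u=np.mgrid[0:420,0:560]
    P=np.stack([(u-c["cx"])/c["fx"]*D,(v-c["cy"])/c["fy"]*D,D],-1)
    return (P-np.array(c["t"]))@np.array(c["R"])
def save(n,im): cv2.imwrite(f"pics/{n}.png",cv2.cvtColor(im,cv2.COLOR_RGB2BGR))
E
python3 - <<'E'
from h import *
np.set_printoptions(precision=1,suppress=True)
ims={}
for c in("scene","top"):
    im,D=cams.get_image(c);ims[c]=im;np.save(f"{c}_D.npy",D)
    save(c+"0",im)
pts={}
for l in("jig","slot_mid","clamp_pivot","cap","cup","wrench","tin"):
    for c in("scene","top"):
        r=models.pinpoint(c,l)[:2]
        print(l,c,[(np.array(x["point"]),round(x["score"],2)) for x in r])
        if r: pts[l,c]=r[0]["point"]
    if (l,"scene") in pts and (l,"top") in pts: print("   tri",*tri(pts[l,"scene"],"scene",pts[l,"top"],"top"))
for l in ("cap","cup","clamp","jig"):
    D=np.load("top_D.npy");C=cloud("top",D)
    r=models.trace("top",l)
    if r:
        m=r[0]["region"]&(D>0);P=C[m];print(l,r[0]["score"],m.sum(),"lo",np.percentile(P,2,0),"hi",np.percentile(P,98,0),"med",np.median(P,0))
print(status.get_t())
E
```

```text
pics
station.py
jig scene [(array([359.8, 249. ]), 0.62)]
jig top [(array([235.9, 272.9]), 0.68)]
   tri [496.4  55.8  -0.7] 5.751593327329224
slot_mid scene [(array([363.1, 234. ]), 0.92)]
slot_mid top [(array([236.8, 270.8]), 0.6)]
   tri [495.4  53.   29.8] 2.458858107966725
clamp_pivot scene [(array([403.4, 246.8]), 0.68)]
clamp_pivot top [(array([179.1, 271.5]), 0.72)]
   tri [496.  143.5  61.6] 1.0073991018233006
cap scene [(array([299.3, 193.7]), 0.83)]
cap top [(array([358.5, 284.5]), 0.62)]
   tri [ 472.  -162.3   -7.5] 7.647239415602387
cup scene [(array([226.4, 192.5]), 0.96), (array([298.3, 189.9]), 0.32)]
cup top [(array([405.7, 210.5]), 0.75)]
   tri [ 600.8 -253.1   -6.2] 2.0166801731396626
wrench scene [(array([199.7, 239. ]), 0.68)]
wrench top [(array([329.6, 150.3]), 0.7)]
   tri [ 718.5 -119.8    3.2] 5.845525739426911
tin scene [(array([255.8, 340.7]), 0.9)]
tin top [(array([198.6, 136. ]), 0.71)]
   tri [751.5 128.5   1.5] 3.1722466872738
cap 0.59 1878 lo [ 430.5 -198.1   22.3] hi [ 505.2 -124.5   61.1] med [ 467.6 -160.3   27.1]
cup 0.76 1676 lo [ 561.2 -282.     1.6] hi [ 626.1 -216.2   75.9] med [ 598.9 -258.6   37.1]
clamp 0.66 941 lo [485.2  73.4  61.4] hi [505.9 153.  170.6] med [495.3 130.5  65.6]
jig 0.83 8254 lo [432.3  -9.7  13.1] hi [557.2 171.2 157.5] med [492.2  79.9  37.9]
1.0
```

```bash
python3 -c "
import cv2;a=cv2.imread('pics/scene0.png');b=cv2.imread('pics/top0.png')
import numpy as np
cv2.imwrite('pics/both0.png',cv2.resize(np.vstack([a,b]),(400,600)))"
```

```text
(no output)
```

View pics/scene0.png

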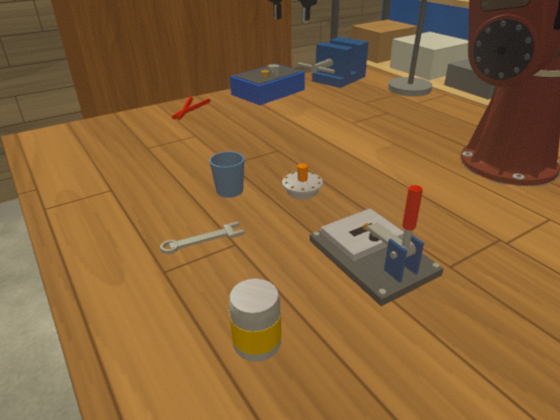

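View pics/top0.png

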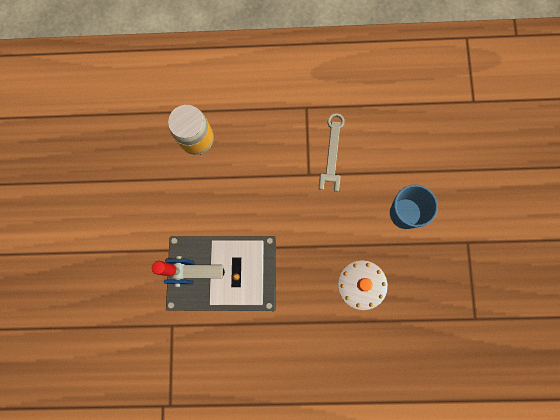

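The scene view shows the clamp shut with its red handle up at (412,207), the cap at (302,184) and the cup at (228,175). The top view shows the jig around (221,273), the brass pin at about (237,277) in the slot, and the cap at (363,285).

```bash
python3 - <<'E'
from h import *
np.set_printoptions(precision=1,suppress=True)
D=np.load("top_D.npy");C=cloud("top",D);im=cv2.cvtColor(cv2.imread("pics/top0.png"),cv2.COLOR_BGR2RGB).astype(int)
v,u=np.mgrid[0:420,0:560];box=(u>155)&(u<285)&(v>225)&(v<320)
for n,(a,b) in dict(base=(10,200),platen=(34,46)).items():
    m=box&(C[...,2]>a)&(C[...,2]<b)
    m=(cv2.connectedComponentsWithStats(m.astype(np.uint8))); k=1+np.argmax(m[2][1:,4]);m=m[1]==k
    print(n,cv2.minAreaRect(C[m][:,:2].astype(np.float32)),np.median(C[m][:,2]))
r,g,b=[im[...,i] for i in range(3)]
# slot: dark pixels on platen, projected at z=40
def atz(px,z):
    o,d=ray("top",px);return o+d*(z-o[2])/d[2]
m=box&(im.sum(-1)<90)&(u>226)&(u<248)&(v>250)&(v<295)
q=np.array([atz(p,40) for p in np.c_[u[m],v[m]]]);print("slot",m.sum(),q.min(0),q.max(0))
m=(u>228)&(u<246)&(v>255)&(v<292)&(r-b>50)
print("pin px",m.sum(),u[m].mean(),v[m].mean(),atz((u[m].mean(),v[m].mean()),47))
m=(abs(u-365)<12)&(abs(v-285)<12)&(r-b>150);print("knob",m.sum(),C[m].mean(0),np.percentile(C[m],[2,98],axis=0))
Ds=np.load("scene_D.npy");Cs=cloud("scene",Ds);ims=cv2.cvtColor(cv2.imread("pics/scene0.png"),cv2.COLOR_BGR2RGB).astype(int)
m=(ims[...,0]-ims[...,1]>120)&(abs(u-412)<15)&(abs(v-207)<25);print("handle",np.median(Cs[m],0),np.percentile(Cs[m],[2,98],axis=0))
m=(ims[...,0]-ims[...,2]>120)&(abs(u-302)<12)&(abs(v-174)<12);print("knob scene",np.median(Cs[m],0),np.percentile(Cs[m],[2,98],axis=0))
# IK check for push poses
for p in([496,110,340],[496,110,310],[496,215,310],[496,53,260],[470,-161,230]):
  for yaw in(0,90,-90,180): 
    s=ctrl.solve_ik(p,[180,0,yaw]);print(p,yaw,None if s is None else np.array(s))
print(status.get_ee_rot(), cams.get_calibration("wrist"))
E
```

```text
base ((495.0655822753906, 82.29463958740234), (190.3172149658203, 129.4404754638672), 88.69194793701172) 37.9287981334101
platen ((494.5457458496094, 52.319053649902344), (90.17658233642578, 108.4712142944336), 88.45244598388672) 39.66747214877802
slot 202 [470.2  45.2  40. ] [517.6  59.   40. ]
pin px 38 235.92105263157896 276.36842105263156 [486.1  51.3  47. ]
knob 121 [ 467.9 -162.4   60.3] [[ 458.6 -171.4   57.3]
 [ 476.3 -153.4   62.8]]
handle [499.3 147.4 168.4] [[491.2 140.2 167.3]
 [506.5 154.7 169.3]]
knob scene [ 474.  -155.8   49.5] [[ 393.1 -267.9   -2.5]
 [ 481.3 -151.    60.7]]
[496, 110, 340] 0 [  4.6   2.  111.4  -0.   66.6  94.6]
[496, 110, 340] 90 [  4.6   2.  111.4  -0.   66.6   4.6]
[496, 110, 340] -90 None
[496, 110, 340] 180 [  4.6   2.  111.4   0.   66.6 -85.4]
[496, 110, 310] 0 [  4.6   4.2 112.6  -0.   63.2  94.6]
[496, 110, 310] 90 [  4.6   4.2 112.6  -0.   63.2   4.6]
[496, 110, 310] -90 None
[496, 110, 310] 180 [  4.6   4.2 112.6   0.   63.2 -85.4]
[496, 215, 310] 0 [ 16.    8.1 108.3  -0.   63.6 106. ]
[496, 215, 310] 90 [ 16.    8.1 108.3  -0.   63.6  16. ]
[496, 215, 310] -90 None
[496, 215, 310] 180 [ 16.    8.1 108.3   0.   63.6 -74. ]
[496, 53, 260] 0 [ -2.    7.4 115.4  -0.   57.2  88. ]
[496, 53, 260] 90 [ -2.    7.4 115.4  -0.   57.2  -2. ]
[496, 53, 260] -90 None
[496, 53, 260] 180 [ -2.    7.4 115.4   0.   57.2 -92. ]
[470, -161, 230] 0 [-27.   10.1 116.3  -0.   53.5  63. ]
[470, -161, 230] 90 [-27.   10.1 116.3   0.   53.5 -27. ]
[470, -161, 230] -90 None
[470, -161, 230] 180 [ -27.    10.1  116.3    0.    53.5 -117. ]
[-180.    -0.    19.6] {'fx': 325.19226210127806, 'fy': 325.19226210127806, 'cx': 285.1111505339183, 'cy': 210.3489813595583, 'mount': array([[ 0. , -0.9, -0.3, 83.3],
       [ 1. ,  0. ,  0. ,  0. ],
       [-0. , -0.3,  0.9, 30.3],
       [ 0. ,  0. ,  0. ,  1. ]])}
```

```bash
cat >> h.py <<'E'
def wcal():
    T=np.eye(4);T[:3,3]=status.get_tcp_pos()
    from scipy.spatial.transform import Rotation as Ro
    T[:3,:3]=Ro.from_euler('xyz',status.get_ee_rot(),degrees=True).as_matrix()
    return T@np.array(cams.get_calibration("wrist")["mount"])
def wray(M,px):
    c=cams.get_calibration("wrist");a=(np.array(px)-[c["cx"],c["cy"]]);r=np.hypot(*a);th=r/c["fx"]
    d=np.r_[a/max(r,1e-9)*np.sin(th),np.cos(th)]
    return M[:3,3],M[:3,:3]@d
def watz(M,px,z):
    o,d=wray(M,px);return o+d*(z-o[2])/d[2]
E
python3 - <<'E'
from h import *
np.set_printoptions(precision=1,suppress=True)
fingers.grip(0,40)
ctrl.goto([496,95,345],[180,0,90])
ctrl.move_l([496,95,308]);f0=np.array(status.get_wrist_force())
ctrl.move_l([496,222,308],speed=110)
print(np.array(status.get_wrist_force())-f0,status.get_t())
ctrl.move_l([496,222,345]);ctrl.wait(.3)
M=wcal();im,D=cams.get_image("wrist");save("w1",im);np.save("w1D",D);np.save("w1M",M)
im,D=cams.get_image("top");save("top1",im)
print(status.get_t())
E
python3 -c "
import cv2,numpy as np
cv2.imwrite('pics/c1.png',cv2.resize(np.hstack([cv2.imread('pics/w1.png'),cv2.imread('pics/top1.png')]),(800,300)))"
```

```text
[-1.5  1.2 -1.3] 6.1
6.9
```

View pics/c1.png

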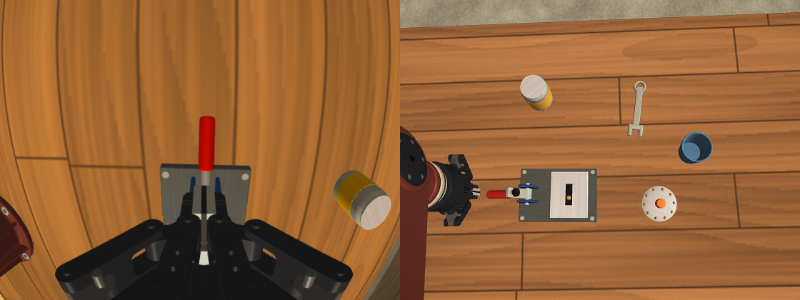

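Clamp is fully back: in the left picture the red handle lies down (207,145); right picture shows the free slot and pin at (569,198).

```bash
python3 - <<'E'
from h import *
np.set_printoptions(precision=1,suppress=True)
ctrl.goto([496,100,400],[180,0,90])
v,u=np.mgrid[0:420,0:560]
def wtri(a,b):
    (o1,d1),(o2,d2)=a,b
    s=np.linalg.lstsq(np.c_[d1,-d2],o2-o1,rcond=None)[0];p,q=o1+s[0]*d1,o2+s[1]*d2
    return (p+q)/2,np.linalg.norm(p-q)
def views(name,poses,labels):
    R={l:[] for l in labels}
    for i,p in enumerate(poses):
        ctrl.goto(p,[180,0,90])
        M=wcal();im,D=cams.get_image("wrist");save(f"{name}{i}",im);np.savez(f"{name}{i}",M=M,D=D)
        for l in labels:
            r=models.pinpoint("wrist",l)
            if r: R[l].append(wray(M,r[0]["point"]));print(l,i,np.array(r[0]["point"]),round(r[0]["score"],2))
    for l in labels:
        if len(R[l])==2: print(l,*wtri(*R[l]))
views("j",[[470,-50,310],[530,-50,310]],["slot_mid","jig","clamp_pivot"])
fingers.grip(85)
views("k",[[440,-260,300],[500,-260,300]],["cap"])
print(status.get_t())
E
python3 -c "
import cv2,numpy as np
r=lambda n:cv2.imread('pics/%s.png'%n)
cv2.imwrite('pics/c2.png',cv2.resize(np.vstack([np.hstack([r('j0'),r('j1')]),np.hstack([r('k0'),r('k1')])]),(800,600)))"
```

```text
slot_mid 0 [323.8  75.9] 0.78
jig 0 [313.7  81.3] 0.91
slot_mid 1 [234.2  76.9] 0.59
jig 1 [242.6  81.9] 0.68
slot_mid [497.1  53.5  54.2] 1.0189822374805784
jig [495.4  53.8  -5.2] 0.9021215051788931
cap 0 [321.9  86. ] 0.83
cap 1 [243.6  87.4] 0.58
cap [ 469.4 -162.1   11.8] 0.5597536114193645
11.2333
```

View pics/c2.png

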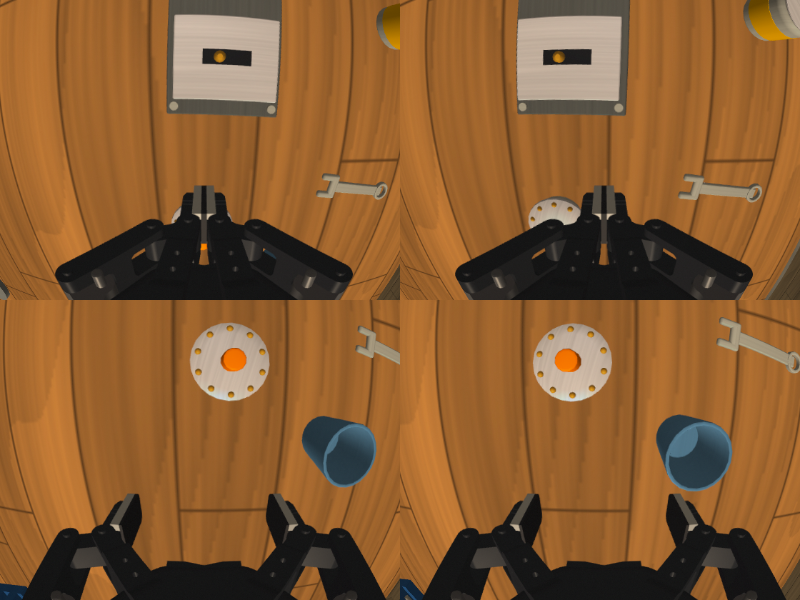

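The upper views show the platen with the brass pin left of the slot's middle, near (220,57) and (558,57). The lower ones show the cap with its orange knob at (233,359) and (567,360).

```bash
python3 - <<'E'
from h import *
np.set_printoptions(precision=1,suppress=True)
v,u=np.mgrid[0:420,0:560]
def load(n):
    z=np.load(n+".npz");return cv2.cvtColor(cv2.imread(f"pics/{n}.png"),cv2.COLOR_BGR2HSV).astype(int),z["M"],z["D"]
def cen(mask):
    n,l,s,c=cv2.connectedComponentsWithStats(mask.astype(np.uint8));k=1+np.argmax(s[1:,4]);return c[k],s[k],l==k
def wtri(a,b):
    (o1,d1),(o2,d2)=a,b
    s=np.linalg.lstsq(np.c_[d1,-d2],o2-o1,rcond=None)[0];p,q=o1+s[0]*d1,o2+s[1]*d2
    return (p+q)/2,np.linalg.norm(p-q)
rs=[];ss=[];ks=[]
for n,c in(("j0",(308,80)),("j1",(221,80))):
    h,M,D=load(n);near=(abs(u-c[0])<22)&(abs(v-c[1])<16)
    p,s,_=cen(near&(h[...,1]>150)&(h[...,2]>90));rs.append(wray(M,p))
    roi=(abs(u-(317 if n=="j0" else 235))<42)&(abs(v-80)<17)
    m=roi&((h[...,2]<60)|((h[...,1]>150)))
    q,s2,mm=cen(m)
    pts=np.array([watz(M,x,40)[:2] for x in np.c_[u[mm],v[mm]]]);R=cv2.minAreaRect(pts.astype(np.float32))
    print(n,"pin",p,s,"at45",watz(M,p,46),"slot",R)
for n,c in(("k0",(326,84)),("k1",(235,84))):
    h,M,D=load(n);near=(abs(u-c[0])<25)&(abs(v-c[1])<25)
    m=near&(h[...,0]<18)&(h[...,1]>180)&(h[...,2]>100)
    top=m&(h[...,2]>np.percentile(h[...,2][m],80)*.93)
    p,s,_=cen(top);ks.append(wray(M,p));print(n,p,s,"at61",watz(M,p,61))
print("pin",*wtri(*rs));print("knobtop",*wtri(*ks))
E
```

```text
j0 pin [307.2  79.1] [300  71  16  17 207] at45 [486.4  52.1  46. ] slot ((494.446533203125, 52.62508010864258), (15.388409614562988, 49.19010925292969), 88.685302734375)
j1 pin [221.5  79.6] [214  72  16  16 205] at45 [486.7  52.1  46. ] slot ((494.32293701171875, 52.495849609375), (15.465034484863281, 48.94296646118164), 88.60417938232422)
k0 [328.1  83.9] [313  69  31  31 741] at61 [ 467.8 -163.1   61. ]
k1 [232.2  84.8] [217  70  31  31 733] at61 [ 468.3 -163.    61. ]
pin [486.4  52.2  44.9] 0.014601688415366342
knobtop [ 468.  -163.    59.5] 0.16037561263662103
```

```bash
python3 - <<'E'
from h import *
np.set_printoptions(precision=1,suppress=True)
ctrl.goto([468,-163,250],[180,0,90])
ctrl.move_l([468,-163,205],speed=80)
fingers.grip(15,70);print("width",status.get_grip_width(),status.get_grip_force(),status.get_tcp_pos())
ctrl.move_l([468,-163,290]);ctrl.goto([486.5,52.5,290],[180,0,90])
print("w",status.get_grip_width());im,_=cams.get_image("wrist");save("h0",im)
ctrl.move_l([486.5,52.5,262],speed=80);ctrl.wait(.2)
im,_=cams.get_image("scene");save("s1",im)
f0=np.array(status.get_wrist_force());np.save("f0",f0)
for z in np.arange(258,244,-2):
    ctrl.move_l([486.5,52.5,z],speed=40)
    f=np.array(status.get_wrist_force())-f0;print(z,f,status.get_tcp_pos()[2])
    if f[2]>6:break
print(status.get_t(),status.get_grip_width())
im2,_=cams.get_image("scene");save("s2",im2)
cv2.imwrite("pics/c3.png",cv2.resize(cv2.cvtColor(np.hstack([im[130:290,290:450],im2[130:290,290:450]]),cv2.COLOR_RGB2BGR),(800,400)))
E
```

```text
width 19.92392388217256 68.47723603248596 [ 468.2 -163.1  205.5]
w 20.172268123302896
258 [0.4 0.5 0.6] 257.7093492051196
256 [ 0.5  0.5 -0.5] 255.8080510157509
254 [0.7 1.2 0.1] 253.80603716460448
252 [ 0.4  1.3 -0. ] 251.80601071308467
250 [0.5 1.3 0.3] 249.79415629103124
248 [ 0.6  1.2 -1. ] 247.83359081802604
246 [0.4 1.6 0.4] 245.81376951793268
17.225 20.41614136495727
```

View pics/c3.png

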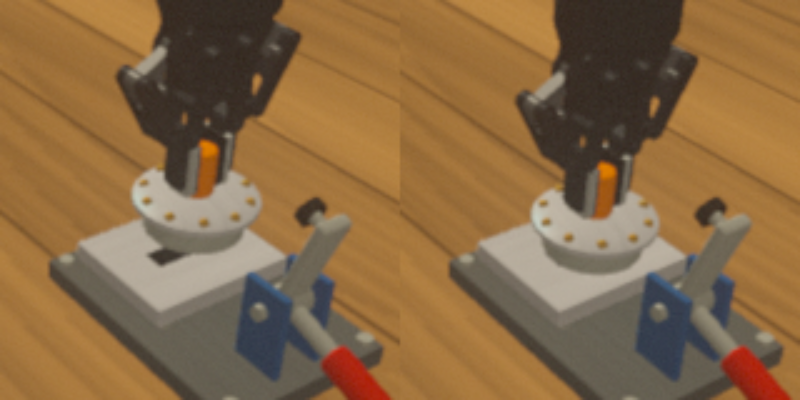

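The left picture shows the cap held above the slot. In the right one it has dropped over the pin with its hub just at the platen; the clamp is back. Now press.

```bash
python3 - <<'E'
from h import *
np.set_printoptions(precision=1,suppress=True)
f0=np.load("f0.npy")
ctrl.move_l([486.5,52.5,245],speed=30);ctrl.wait(.4)
for z in np.arange(244,228,-1):
    ctrl.move_l([486.5,52.5,z],speed=25);ctrl.wait(.1)
    f=np.array(status.get_wrist_force())-f0;print(z,f,status.get_tcp_pos()[2])
    if f[2]>22:break
ctrl.wait(.5)
print(status.get_t(),status.get_grip_width(),np.array(status.get_wrist_force())-f0)
im2,D=cams.get_image("scene");save("s3",im2)
for c in("scene","top"):
    if c=="top":cams.get_image("top")
    r=models.pinpoint(c,"cap");print(c,r[0]["point"] if r else None)
C=cloud("scene",D);v,u=np.mgrid[0:420,0:560]
h=cv2.cvtColor(im2,cv2.COLOR_RGB2HSV)
cv2.imwrite("pics/c4.png",cv2.resize(cv2.cvtColor(im2[130:290,290:450],cv2.COLOR_RGB2BGR),(560,560)))
pl=[C[b,a] for a,b in((330,229),(343,236),(352,246))];print(np.array(pl))
E
```

```text
244 [-0.   1.6  7.6] 244.21131841588377
243 [-0.3  1.5  8.7] 243.19740374134784
242 [-1.   1.7  8.3] 242.30864333168466
241 [-1.9  0.9  8.9] 241.41840099164213
240 [-1.6  1.6 10.2] 240.5264994800091
239 [-1.8  1.3 10.4] 239.62901942331013
238 [-3.3 -0.5 11.5] 238.75279691858316
237 [-2.1  0.7 12.4] 237.84837182476662
236 [-4.3  1.6 16.2] 237.43216455045098
235 [-7.   1.5 22.3] 237.36579055448564
21.925 19.977140855736014 [-6.4  1.5 22.4]
scene [364.8, 231.9]
top [402.0, 214.1]
[[533.2  12.2  30.9]
 [526.9  39.8  30.4]
 [532.5  69.6  30.8]]
```

View pics/c4.png

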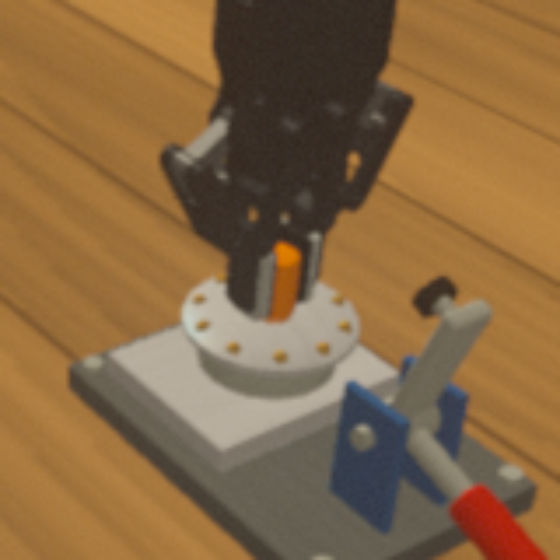

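The picture shows the cap flat on the lowered platen (measured top about 31 mm, against 40 when up). It is still gripped with about 22 N down, the stop has been reached and the clamp is back.

```bash
python3 -c "
from h import *
print(ctrl.sign_off())"
```

```text
the job is handed in; nothing more can be done
None
```

I handed the job in: the clamp is fully back, the cap is over the pin and flat on the platen, which is pressed home against its stop, and the gripper is still pushing down with about 22 N; the result of the judging was not reported.

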